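# Stand two power resistors in the specimen holder under the microscope

### The job

Put the two long white ceramic resistors from the grey mat into the aluminium specimen holder under the microscope, one in each of its two wells, dropped in end first so that each stands on end with an end face up for inspection (leaning on the well's wall is fine). Do not bump the microscope, and leave the short resistor and the black capacitor where they are on the mat.

Things in the scene. Friction and masses are not known exactly. Their poses are not given: they have to be found in the camera images.
- resistor_a: long white ceramic power resistor, a square bar 62 x 14 x 14 mm with a small steel terminal flush in each end, about 30 g, symmetric end for end; lies flat on the mat. Origin at the centre of its underside, x along its length, z up as it lies (bar centre 7 mm up z). Does not fit into a well lying flat (62 mm against 44 mm): it must go in end first.
- resistor_b: the second long resistor, the same as resistor_a
- resistor_a_mid (a point): the centre of resistor_a (x along its length)
- resistor_b_mid (a point): the centre of resistor_b (x along its length)
- short_resistor: a short white ceramic resistor of the same kind, 34 x 14 x 14 mm, on the mat among the others; to be left alone. Origin at the centre of its underside, x along its length
- capacitor: a black cylindrical capacitor standing on the mat, diameter 30 mm, height 40 mm; to be left alone. Origin at the centre of its underside. The mat is 2 mm thick, 290 (world x) x 320 (world y) mm; the two long resistors, the short one and the capacitor stand on it some 90 to 160 mm apart, in any order
- holder: fixed aluminium specimen holder on the microscope's base plate, 52 (x) x 82 (y) x 58 mm high, with two rectangular open wells, each 44 (x) x 30 (y) mm wide and 54 mm deep, walls 4 mm, the wall between the wells 14 mm thick. Origin at the centre of its underside (15 mm above the bench), z up, x pointing away from the robot and 30 to 60 degrees to its left, square with the microscope
- well_left (a point): centre of the mouth of the +y well, at the height of the rim (73 mm above the bench); axes as the holder
- well_right (a point): centre of the mouth of the -y well, at the height of the rim; axes as the holder
- microscope: fixed stereo microscope over the holder. Origin on the bench under its optical axis, which passes through the holder's centre; axes as the holder. Base plate 15 mm thick, from x -70 to +200 mm, y +-90 mm. Column of 26 mm diameter (48 mm at its foot) at x +170, y +60 mm. The -x side is open
- lens (a point): centre of the underside of the microscope's head, 278 mm above the bench: a ring light of 72 mm diameter, above it a body of up to 92 mm diameter, eyepieces rising to +x. It leaves no room for an upright gripper over the wells; a tool leaning back to the open side (microscope's -x) by about 35 to 45 degrees reaches them under the head
There are look-alikes about, which are no part of the job. What is shaped like the resistor_a but pink or turquoise is not meant.

How it is judged (in metres and radians):
At the end, for the whole second after the job is handed in: Each of the two long resistors is in a different well of the holder, its centre within the well's outline and 15 to 45 mm above the holder's underside, its length within 0.65 rad (37 degrees) of the holder's vertical, no longer falling (under 100 mm/s) (((x of resistor_a_mid in the frame of holder between -0.022 and 0.022 m and y of resistor_a_mid in the frame of holder between 0.007 and 0.037 m and z of resistor_a_mid in the frame of holder between 0.015 and 0.045 m and angle between the x axis of each of resistor_a, resistor_b and the z axis of holder, either way round below 0.65 rad and linear speed of each of resistor_a, resistor_b below 0.1 m/s and x of resistor_b_mid in the frame of holder between -0.022 and 0.022 m and y of resistor_b_mid in the frame of holder between -0.037 and -0.007 m and z of resistor_b_mid in the frame of holder between 0.015 and 0.045 m) or (x of resistor_a_mid in the frame of holder between -0.022 and 0.022 m and y of resistor_a_mid in the frame of holder between -0.037 and -0.007 m and z of resistor_a_mid in the frame of holder between 0.015 and 0.045 m and angle between the x axis of each of resistor_a, resistor_b and the z axis of holder, either way round below 0.65 rad and linear speed of each of resistor_a, resistor_b below 0.1 m/s and x of resistor_b_mid in the frame of holder between -0.022 and 0.022 m and y of resistor_b_mid in the frame of holder between 0.007 and 0.037 m and z of resistor_b_mid in the frame of holder between 0.015 and 0.045 m))); the robot touches nothing.
It fails at once if the robot bumps the microscope (over 10 N) (contact force between any of the arm, the fingers and microscope above 10 N).
It fails at once if the short resistor or the capacitor is moved by more than 20 mm (distance of any of short_resistor, capacitor from where it was at the start of the episode above 0.02 m).
It also fails if it takes over 58 s, if anything falls off the work surface, if the arm or the gripper's body presses on something with over 40 N, if the wrist force passes 120 N, or if a joint passes its speed limit or range.

### The arm

A 7-joint arm with a two-finger parallel gripper is mounted at the origin on the work surface. World frame = base frame: x ahead of the robot, y to its left, z up, the work surface at z = 0. Lengths are in m, angles in degrees, forces in N, time in s.
With the tool pointing down it reaches from about 0.4 to 0.85 m from the base axis. Payload 4.5 kg.
Tool frame: the origin (TCP) lies midway between the tips of the shut fingers; the grasp point (between the pads) lies 19 mm behind it (ctrl.tcp_to_grasp is the distance from the TCP to the grasp point, in m); z points along the fingers, y is the line along which they close (so a half turn about z gives the same grasp; the last joint's range is limited). The gripper opens to 85 mm and grips with 20 to 120 N. Pads are 22 mm wide; open, the fingers measure 114 mm over their backs; the gripper's body (76 mm by 85 mm) begins 54 mm behind the grasp point. The pads swing forward as they close: fully open they stand 13 mm farther back than shut.
Start: joints at [1.937, 39.483, -11.15, 89.685, 9.013, 51.709, -12.324], TCP at [0.625, 0, 0.231] pointing down, gripper open.
Joint ranges: [-172.22, 172.22], [-26.19, 119.32], [-84.43, 86.54], [7.71, 146.69], [-57.33, 237.33], [2.42, 119.75], [-152.13, 152.13]. Speed limits (degrees/s): [147.25, 147.25, 180, 180, 180, 180, 180].

### API

Orientations are given as a 3x3 rotation matrix whose columns are the frame's x, y, z axes.
In Python, from cell import ctrl gives the robot as it stands. Calls block until the motion is done:
- ctrl.reach(position, orientation): joint-space move of the TCP to a pose.
- ctrl.servo_line(position, feed=0.15, rotation=None, stop_force=None): straight line of the TCP; rotation=None keeps the orientation; feed is the mean speed in m/s. With stop_force (N) it stops when the force on the tool has changed by that much, and returns True; else False.
- ctrl.move_j(angles): joint-space move.
- ctrl.grip(opening, strength=None): finger opening in m; strength is the grip in N (None keeps the last); returns when the fingers have stopped.
- ctrl.dwell(seconds).
- ctrl.inverse_kinematics(position, orientation): joint angles nearest the present ones, or None.
- ctrl.get_obs(): the state.
- ctrl.camera(name): name is "scene" or "side" or "wrist"; returns the picture (400x640x3 uint8, red, green, blue); there is no depth.
- ctrl.camera_model(name): a dict with "fx", "fy", "cx", "cy" (pixels), "k1" (the pictures are not rectified: a ray, as slopes to the right and down, at radius r is drawn at 1 + k1 r^2 times it, then the intrinsics apply), "R" (3x3) and "t" (3): a world point X has camera coordinates R X + t; the wrist camera has in their place "T_tool_cam" (4x4, takes a point from camera to tool coordinates, whose origin is the TCP and whose axes are the flange's). Camera axes: x right, y down, z forward; pixel columns grow to the right and rows downward; lengths in m; the calibration is good to about 2 mm. A picture is of the moment at which its call begins: read the wrist's pose just before it. camera_model takes no time and is no camera call.
A pose or a line that the arm cannot do raises ctrl.IKError and nothing moves.
- ctrl.job_done(): hands the job in; it is judged then, once.
Trained networks look in the newest picture that a camera, given by its name, has taken for a name from the list of things; names that differ only in an ending like _2 or _b are one class to them, and where a whole thing is asked for, a point or a joint stands for the part that bears it (a point fixed in the world has none). Each returns a list of dicts, best first, with "conf" (0 to 1); they miss things now and then, are a little off and sometimes report something else, mostly with a low value. They report only what shows in the picture. A call takes as long as a camera call. They do not tell look-alikes from the thing itself.
- ctrl.regions_of(camera, name): "region" (400x640 bool, what is visible of it).
- ctrl.pinpoint(camera, name): "location" ([x, y, z] in m, in world coordinates, good to about 4 mm: a listed point, or the origin of a listed thing).
The state is a dict: "clock": time; "joints": joint angles; "joint_velocities": joint speeds; "effort": joint torques, N m; "position": TCP position; "ee_rot": TCP orientation; "ft_force": force on the tool from outside, world axes, zero at the start; "ft_torque": the same for the moment, N m; "opening": finger opening in m; "grasp_force": force on a finger pad.
Only numpy, scipy, OpenCV 4.12 (cv2) and the standard library are available. Lean on these libraries where they do the work, as an engineer would, in place of code of your own. Each camera call takes 0.05 s, during which the arm holds its last target. There are 200 camera calls.

## Working session

There is one attempt and no reset: what is moved stays moved. The work goes in short steps, each a Python script; the robot and the scene stay as the last script left them, time stands still between calls to the robot, and variables do not carry over. Pictures are saved under pics/ and viewed, at most 10 in all, crops included, and the job is handed in when it is done.

```bash
ls; mkdir -p pics; python3 - <<'E'
from cell import ctrl
import cv2,numpy as np
for c in ("scene","side","wrist"):
    im=ctrl.camera(c); cv2.imwrite(f"pics/{c}0.png",im[:,:,::-1])
    m=ctrl.camera_model(c)
    if c!="wrist": print(c,"campos",-np.array(m["R"]).T@np.array(m["t"]))
    for n in ("resistor_a","resistor_a_mid","short_resistor","capacitor","holder","well_left","well_right","lens","microscope"):
        print(c,n,[(np.round(d["location"],3).tolist(),round(d["conf"],2)) for d in ctrl.pinpoint(c,n)])
print(ctrl.get_obs()["clock"],ctrl.tcp_to_grasp)
E
```

```text
pics
scene campos [ 0.98548538 -0.30474715  0.72230354]
scene resistor_a [([0.562, -0.27, 0.003], 0.78), ([0.456, -0.27, 0.005], 0.7), ([0.303, -0.18, 0.004], 0.52), ([0.323, -0.394, -0.001], 0.43)]
scene resistor_a_mid [([0.61, 0.128, 0.072], 0.73), ([0.3, -0.179, 0.004], 0.67), ([0.453, -0.276, 0.008], 0.47), ([0.326, -0.399, 0.007], 0.47)]
scene short_resistor [([0.577, -0.148, 0.001], 0.67)]
scene capacitor [([0.56, -0.272, 0.004], 0.63), ([0.452, -0.13, 0.004], 0.52)]
scene holder [([0.588, 0.149, 0.013], 0.78)]
scene well_left [([0.575, 0.167, 0.072], 0.96), ([0.564, -0.277, 0.013], 0.58)]
scene well_right [([0.607, 0.131, 0.075], 0.82)]
scene lens [([0.592, 0.147, 0.278], 0.77)]
scene microscope [([0.596, 0.149, 0.002], 0.8)]
side campos [ 0.41038123 -0.83007247  0.88272132]
side resistor_a [([0.454, -0.276, 0.001], 0.73), ([0.3, -0.182, 0.001], 0.64), ([0.322, -0.398, -0.0], 0.61), ([0.56, -0.277, 0.006], 0.51)]
side resistor_a_mid [([0.458, -0.275, 0.009], 0.64), ([0.322, -0.398, 0.006], 0.51), ([0.303, -0.182, 0.008], 0.5)]
side short_resistor [([0.575, -0.146, 0.004], 0.62)]
side capacitor [([0.452, -0.127, 0.004], 0.57)]
side holder [([0.592, 0.147, 0.018], 0.61)]
side well_left [([0.576, -0.146, 0.002], 0.7), ([0.579, 0.161, 0.075], 0.61)]
side well_right [([0.606, 0.131, 0.073], 0.6)]
side lens [([0.59, 0.148, 0.276], 0.91), ([0.592, 0.145, 0.017], 0.52)]
side microscope [([0.596, 0.144, 0.001], 0.71)]
wrist resistor_a [([0.304, -0.178, 0.003], 0.7), ([0.562, -0.277, 0.004], 0.6)]
wrist resistor_a_mid [([0.299, -0.185, 0.01], 0.9)]
wrist short_resistor [([0.573, -0.147, 0.002], 0.62)]
wrist capacitor [([0.452, -0.131, 0.001], 0.75)]
wrist holder [([0.589, 0.146, 0.018], 0.86)]
wrist well_left []
wrist well_right [([0.603, 0.131, 0.075], 0.89)]
wrist lens []
wrist microscope []
1.5 0.0187
```

View pics/side0.png

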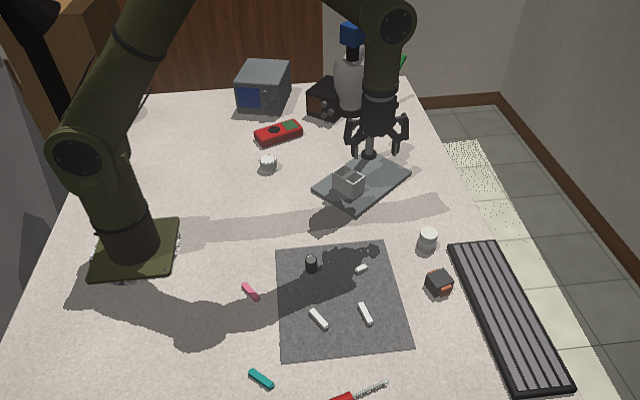

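View pics/scene0.png

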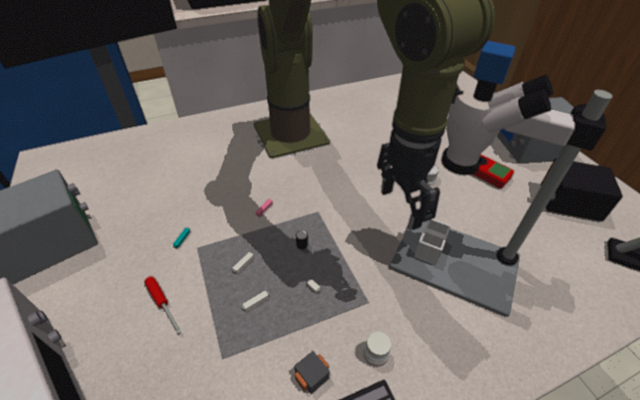

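The two long resistors show in the side view at (318,319) and (365,313). The short one is at (361,268) and the capacitor at (311,263). Pink (250,291) and turquoise (261,378) are look-alikes. The microscope base plate's corners show in the side view at (311,190), (354,217) and (411,172). In the scene view they are at (391,264), (508,312) and (520,262).

```bash
cat > h.py <<'E'
from cell import ctrl
import cv2, numpy as np
from scipy.optimize import minimize, least_squares
def rz(a): c,s=np.cos(a),np.sin(a); return np.array([[c,-s,0],[s,c,0],[0,0,1.]])
def proj(m,X):
    C=np.asarray(X)@np.array(m["R"]).T+np.array(m["t"]); s=C[:,:2]/C[:,2:]
    s=s*(1+m["k1"]*(s**2).sum(1,keepdims=True)); return s*[m["fx"],m["fy"]]+[m["cx"],m["cy"]]
def wristcam():
    o=ctrl.get_obs(); m=dict(ctrl.camera_model("wrist")); T=np.array(m["T_tool_cam"]); R=np.array(o["ee_rot"])
    Rw=R@T[:3,:3]; p=R@T[:3,3]+np.array(o["position"]); m["R"]=Rw.T; m["t"]=-Rw.T@p; return m
BAR=np.array([[x,y,z] for x in(-31,31) for y in(-7,7) for z in(0,14)])/1000
def fitbar(views,x0):
    """views: list of (model, mask). fit x,y,yaw of a bar lying on mat"""
    def cost(p):
        c=0
        for m,k in views:
            h=cv2.convexHull(np.float32(proj(m,BAR@rz(p[2]).T+[p[0],p[1],.002])))
            im=np.zeros(k.shape,np.uint8); cv2.fillConvexPoly(im,np.int32(np.round(h*16)),1,shift=4)
            c+=1-(im&k).sum()/max(1,(im|k).sum())
        return c/len(views)
    best=min((minimize(cost,[*x0,a],method="Nelder-Mead",options=dict(initial_simplex=[[*x0,a],[x0[0]+.008,x0[1],a],[x0[0],x0[1]+.008,a],[*x0,a+.3]])) for a in np.arange(0,np.pi,np.pi/6)),key=lambda r:r.fun)
    return best.x,best.fun
E
python3 - <<'E'
from h import *
cams={c:ctrl.camera_model(c) for c in("scene","side")}
reg={}
for c in cams: ctrl.camera(c); reg[c]=[d["region"].astype(np.uint8) for d in ctrl.regions_of(c,"resistor_a")]
for x0 in((.455,-.275),(.561,-.275)):
    v=[]
    for c,m in cams.items():
        q=proj(m,[[*x0,.009]])[0]
        for k in reg[c]:
            if np.hypot(*(np.argwhere(k).mean(0)[::-1]-q))<10: v.append((m,k));print(c,k.sum());break
    for vv in (v,v[:1],v[1:]):
        if vv: p,f=fitbar(vv,x0);print(np.round(p[:2],4),np.degrees(p[2])%180,round(f,3))
obs={"side":[(311,190),(354,217),(411,172)],"scene":[(391,264),(508,312),(520,262)]}
P=np.array([[x,y,.0] for x in(-.07,.2) for y in(-.09,.09)])
def res(p):
    r=[]
    for c,o in obs.items():
        a=np.vstack([proj(cams[c],P@rz(p[2]).T+[p[0],p[1],z]) for z in (.0,.015)])
        for q in o:
            d=a-q;r+=list(d[np.argmin((d**2).sum(1))])
    return r
for a in(.6,.75,.95):
    s=least_squares(res,[.591,.147,a]);print(s.x[:2],np.degrees(s.x[2]),np.round(s.fun,1))
print(np.round(ctrl.camera_model("wrist")["T_tool_cam"],3))
E
```

```text
scene 197
[ 0.4545 -0.2753] 123.31359066838168 0.172
[ 0.4545 -0.2753] 123.31359066838168 0.172
scene 290
side 190
[ 0.563  -0.2744] 104.73451646513057 0.138
[ 0.5627 -0.275 ] 105.65398574903719 0.068
[ 0.5619 -0.2706] 100.57914882285557 0.203
[0.59047179 0.15036256] 37.89587470568891 [-1.4 -0.2 -0.1 -1.5  1.8 -0.2 -1.9 -1.1  1.1  3.6 -0.1 -3.8]
[0.59047179 0.15036255] 37.89588374690612 [-1.4 -0.2 -0.1 -1.5  1.8 -0.2 -1.9 -1.1  1.1  3.6 -0.1 -3.8]
[0.59047179 0.15036255] 37.8958844546796 [-1.4 -0.2 -0.1 -1.5  1.8 -0.2 -1.9 -1.1  1.1  3.6 -0.1 -3.8]
[[-0.    -0.957 -0.291  0.075]
 [ 1.    -0.    -0.     0.   ]
 [ 0.    -0.291  0.957 -0.143]
 [ 0.     0.     0.     1.   ]]
```

```bash
cat >> h.py <<'E'
Z=np.array([0,0,1.])
def orient(u,n,a,s):  # tool leaning: z = cos a u + sin a n
    z=np.cos(a)*u+np.sin(a)*n; x=s*(-np.sin(a)*u+np.cos(a)*n); return np.column_stack([x,np.cross(z,x),z])
def pick_pose(p,flip,a,s,back=.010,h=.0125):
    yaw=p[2]+np.pi*flip; u=np.array([np.cos(yaw),np.sin(yaw),0]); return np.array([p[0],p[1],h])-back*u, orient(u,-Z,a,s)
def place_R(yaw,a,s): return orient(-Z,np.array([np.cos(yaw),np.sin(yaw),0]),a,s)
E
python3 - <<'E'
from h import *
D=np.radians; a=D(45); yaw=D(40); H=np.array([.5905,.148,0])
ik=lambda p,R:(lambda q:None if q is None else np.round(q).astype(int).tolist())(ctrl.inverse_kinematics(p,R))
for s in(-1,1):
  for nm,p in(("A",[.4545,-.2753,D(123.3)]),("B",[.563,-.2747,D(105.4)])):
    for f in(0,1):
      pos,R=pick_pose(p,f,a,s); print(s,nm,f,ik(pos,R),ik(pos+[0,0,.1],R))
  R=place_R(yaw,a,s)
  for y in(.024,-.024):
    for z in(.086,.13): print(s,"place",y,z,ik(H+rz(yaw)@[-.005,y,z],R))
    print(s,"pre",ik(H+rz(yaw)@[-.13,y,.14],R))
down=np.column_stack([[1,0,0],[0,-1,0],[0,0,-1.]])
print(np.round(ctrl.get_obs()["ee_rot"],2))
for dx in(0,):
    print(ik([.44,-.27,.25],np.array(ctrl.get_obs()["ee_rot"])))
E
```

```text
-1 A 0 [49, 76, -32, 66, 11, 84, 56] [49, 68, -33, 68, 8, 90, 54]
-1 A 1 [32, 79, -48, 144, 125, 102, 95] None
-1 B 0 [46, 79, -32, 53, 1, 85, 45] [47, 71, -32, 55, -2, 90, 42]
-1 B 1 [-2, 64, 1, 118, 106, 45, 87] [-21, 60, 35, 120, 109, 15, 83]
-1 place 0.024 0.086 [30, 77, -72, 135, 143, 56, 1]
-1 place 0.024 0.13 [30, 69, -72, 135, 140, 51, -2]
-1 pre None
-1 place -0.024 0.086 [35, 76, -72, 130, 140, 48, 10]
-1 place -0.024 0.13 [35, 69, -72, 130, 137, 44, 7]
-1 pre [47, 67, -72, 144, 144, 44, 3]
1 A 0 [26, 76, 24, 68, -33, 89, -88] [25, 68, 27, 70, -32, 95, -89]
1 A 1 [38, 85, -60, 144, 123, 112, -75] None
1 B 0 [27, 79, 26, 55, -47, 95, -106] [26, 72, 28, 57, -47, 101, -107]
1 B 1 [13, 66, -23, 117, 105, 65, -83] [6, 53, -11, 119, 96, 52, -76]
1 place 0.024 0.086 [19, 64, -48, 136, 166, 47, 150]
1 place 0.024 0.13 [19, 57, -48, 136, 165, 42, 147]
1 pre None
1 place -0.024 0.086 [19, 60, -36, 131, 183, 38, 136]
1 place -0.024 0.13 [25, 57, -48, 130, 167, 33, 150]
1 pre [37, 56, -48, 144, 177, 39, 149]
[[-0.  1.  0.]
 [ 1.  0.  0.]
 [ 0.  0. -1.]]
[35, 30, -14, 107, 10, 44, 16]
```

```bash
python3 - <<'E'
from h import *
m0=wristcam(); im=cv2.imread("pics/wrist0.png")
ctrl.camera("wrist")
print("holder",[np.round(d["location"],4) for d in ctrl.pinpoint("wrist","holder")])
np.savez("w0.npz",**{k:m0[k] for k in("fx","fy","cx","cy","k1","R","t")})
R0=np.array(ctrl.get_obs()["ee_rot"])
ctrl.reach([.51,-.29,.23],R0)
m=wristcam(); im=ctrl.camera("wrist"); cv2.imwrite("pics/wrist1.png",im[:,:,::-1])
reg=[(d["region"].astype(np.uint8),d["conf"]) for d in ctrl.regions_of("wrist","resistor_a")]
for k,c in reg: print(round(c,2),k.sum(),np.argwhere(k).mean(0)[::-1])
out=[]
for x0 in((.4545,-.2753),(.563,-.2747)):
    q=proj(m,[[*x0,.009]])[0]; print(q)
    for k,_ in reg:
        if np.hypot(*(np.argwhere(k).mean(0)[::-1]-q))<30: p,f=fitbar([(m,k)],x0);print(np.round(p[:2],4),np.degrees(p[2])%180,round(f,3)); out.append(p);break
np.save("bars.npy",out); print(ctrl.get_obs()["clock"])
E
```

```text
holder [array([0.5933, 0.1476, 0.016 ])]
0.9 569 [276.29876977 158.39015817]
0.71 924 [139.14935065  75.35930736]
0.56 624 [182.9375     246.64583333]
[275.2471351  159.02072072]
[ 0.4571 -0.276 ] 122.98548024821207 0.212
[362.17586262 158.75057757]
3.0917
```

View pics/wrist0.png

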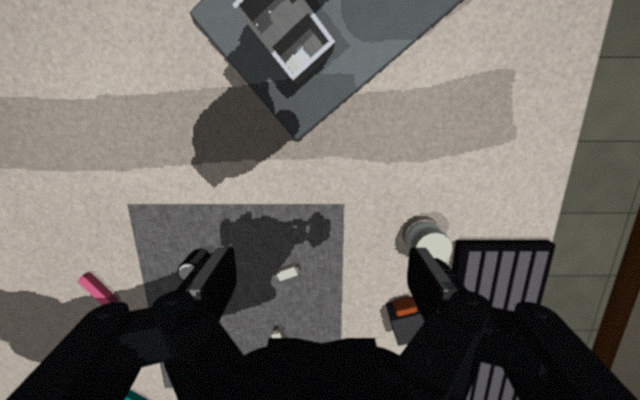

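View pics/wrist1.png

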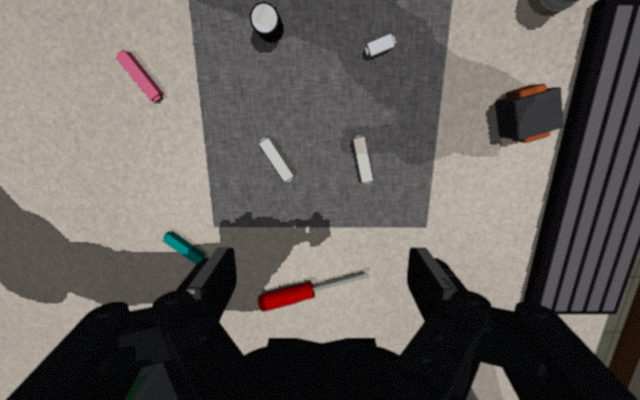

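Wrist1 shows the two long bars at (276,159) and (363,160). Wrist0 shows the plate's -x edge from (192,14) to (295,139) and its -y edge from (295,139) to (468,0). I'll refine the bars by thresholding and the holder's yaw from those edges.

```bash
cat >> h.py <<'E'
def unproj(m,px,z):
    s=cv2.undistortPoints(np.float64(px).reshape(-1,1,2),np.array([[m["fx"],0,m["cx"]],[0,m["fy"],m["cy"]],[0,0,1]],float),np.array([m["k1"],0,0,0.])).reshape(-1,2)
    R=np.array(m["R"]);c=-R.T@np.array(m["t"]);d=np.c_[s,np.ones(len(s))]@R; return c+d*((z-c[2])/d[:,2])[:,None]
def whitebar(m,im,x0):
    q=proj(m,[[*x0,.009]])[0].astype(int); g=im.min(2); k=((g>125)*1).astype(np.uint8)
    _,l,st,ce=cv2.connectedComponentsWithStats(k); ok=[i for i in range(1,len(st)) if np.hypot(*(ce[i]-q))<25 and st[i][4]>100]
    return (l==max(ok,key=lambda i:st[i][4])).astype(np.uint8)
E
python3 - <<'E'
from h import *
m=wristcam(); im=cv2.imread("pics/wrist1.png"); out=[]
for x0 in((.457,-.276),(.563,-.2747)):
    k=whitebar(m,im,x0); p,f=fitbar([(m,k)],x0); print(k.sum(),np.round(p[:2],4),np.degrees(p[2])%180,round(f,3))
    # make yaw u point to +y
    out.append([p[0],p[1],p[2]%np.pi])
np.save("bars.npy",out)
for c in("scene","side"):
    mc=ctrl.camera_model(c); i=cv2.imread(f"pics/{c}0.png")
    for x0 in((.457,-.276),(.563,-.2747)):
        try: k=whitebar(mc,i,x0); p,f=fitbar([(mc,k)],x0); print(c,k.sum(),np.round(p[:2],4),np.degrees(p[2])%180,round(f,3))
        except ValueError: print(c,"none")
m0=dict(np.load("w0.npz")); 
A=unproj(m0,[(192,14),(295,139),(468,0)],.015); print(np.round(A,4))
e=A[0]-A[1]; print("yaw from -x edge",np.degrees(np.arctan2(e[1],e[0]))-90,np.linalg.norm(e)); e=A[2]-A[1]; print("yaw -y edge",np.degrees(np.arctan2(e[1],e[0])))
y=np.radians(40); print("centre if 40",A[1]+rz(y)@[.07,.09,0])
E
```

```text
532 [ 0.4561 -0.2764] 118.19296166848382 0.262
498 [ 0.5638 -0.2764] 106.55598695678543 0.264
scene 140 [ 0.4495 -0.2729] 127.96995471328427 0.399
scene 174 [ 0.5594 -0.2727] 109.67195389685529 0.392
side 150 [ 0.4565 -0.2687] 119.95575845056327 0.356
side 144 [ 0.5633 -0.2706] 99.27705365177934 0.371
[[0.4862 0.1705 0.015 ]
 [0.5936 0.0377 0.015 ]
 [0.7814 0.1836 0.015 ]]
yaw from -x edge 38.959492712727524 0.1708058234941365
yaw -y edge 37.84120414659119
centre if 40 [0.5893373 0.1516508 0.015    ]
```

```bash
cat >> h.py <<'E'
def pick(p,s=-1,a=np.pi/4,h=.0125,back=.010):
    pos,R=pick_pose(p,0,a,s,h=h,back=back)
    ctrl.grip(.045,60); ctrl.reach(pos+[0,0,.12],R)
    hit=ctrl.servo_line(pos,feed=.12,stop_force=8)
    print("hit",hit,np.array(ctrl.get_obs()["position"])-pos)
    ctrl.grip(0.0,60); o=ctrl.get_obs(); print("open",o["opening"],"gf",o["grasp_force"])
    ctrl.servo_line(pos+[0,0,.15],feed=.15); o=ctrl.get_obs(); print("lifted",o["opening"],o["grasp_force"],"t",o["clock"])
E
python3 - <<'E'
from h import *
m=wristcam(); im=cv2.imread("pics/wrist1.png"); out=[]
for x0 in((.456,-.2764),(.5635,-.2755)):
    k=whitebar(m,im,x0); W=unproj(m,np.argwhere(k)[:,::-1],.016)[:,:2]; c=W.mean(0); w,v=np.linalg.eigh(np.cov(W.T))
    yaw=np.arctan2(v[1,1],v[0,1])%np.pi; print(np.round(c,4),np.degrees(yaw),np.sqrt(12*w)); out.append([*c,yaw])
np.save("bars.npy",out)
pick(out[0])
im=ctrl.camera("wrist"); cv2.imwrite("pics/wrist2.png",im[:,:,::-1])
im=ctrl.camera("side"); cv2.imwrite("pics/side2.png",cv2.resize(im[100:400,150:550,::-1],(800,600)))
E
```

```text
[ 0.4561 -0.2744] 121.57726174449391 [0.01371796 0.05759137]
[ 0.563  -0.2748] 103.62176516524427 [0.01334617 0.05602222]
hit False [ 0.00062533 -0.00026234  0.00080623]
open 0.011304809307784588 gf 58.923252272070386
lifted 0.011714026471558957 58.50510886069969 t 6.9917
```

View pics/side2.png

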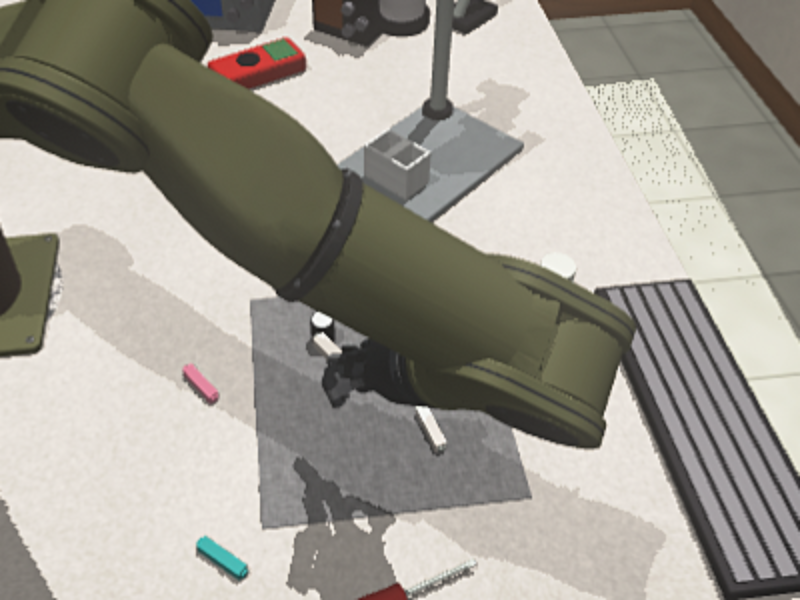

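The bar is held at its tail (327,345) and everything else is undisturbed. Next I check a safe transit.

```bash
cat >> h.py <<'E'
H=np.array([.591,.149,0]); YAW=np.radians(38.5); PR=place_R(YAW,np.pi/4,-1)
hol=lambda *v: H+rz(YAW)@np.array(v)
E
python3 - <<'E'
from h import *
ik=lambda p,R:(lambda q:None if q is None else np.round(q).astype(int).tolist())(ctrl.inverse_kinematics(p,R))
print(np.round(ctrl.get_obs()["joints"]))
for p in([.45,-.1,.25],[.5,-.1,.25],[.5,-.05,.2],[.5,0,.2],[.55,0,.2]): print(p,ik(p,PR))
for y in(.023,-.023):
  for v in((-.13,.14),(-.09,.14),(-.06,.14),(-.005,.14),(-.005,.086)): print(y,v,ik(hol(v[0],y,v[1]),PR))
E
```

```text
[ 49.  63. -30.  68.   3.  92.  55.]
[0.45, -0.1, 0.25] [76, 46, -69, 136, 113, 4, 41]
[0.5, -0.1, 0.25] [71, 48, -68, 130, 82, 5, 71]
[0.5, -0.05, 0.2] [64, 56, -71, 137, 134, 20, 17]
[0.5, 0, 0.2] [56, 56, -71, 141, 141, 29, 3]
[0.55, 0, 0.2] [57, 63, -81, 133, 118, 34, 28]
0.023 (-0.13, 0.14) None
0.023 (-0.09, 0.14) None
0.023 (-0.06, 0.14) [35, 74, -83, 143, 133, 63, 4]
0.023 (-0.005, 0.14) [31, 73, -80, 135, 133, 58, 4]
0.023 (-0.005, 0.086) [30, 80, -77, 136, 139, 62, 5]
-0.023 (-0.13, 0.14) [46, 67, -72, 145, 145, 48, -1]
-0.023 (-0.09, 0.14) [45, 75, -84, 141, 130, 56, 14]
-0.023 (-0.06, 0.14) [42, 74, -83, 137, 130, 54, 14]
-0.023 (-0.005, 0.14) [37, 73, -80, 131, 130, 51, 14]
-0.023 (-0.005, 0.086) [36, 80, -77, 131, 137, 54, 14]
```

```bash
python3 - <<'E'
from h import *
ctrl.reach([.5,-.03,.22],PR)
ctrl.servo_line(hol(-.06,0,.148),feed=.15)
o=ctrl.get_obs(); print(o["opening"],o["grasp_force"],o["clock"],np.round(o["joints"]))
a=ctrl.camera("scene")[130:330,300:567]; b=ctrl.camera("side")[80:280,220:487]
cv2.imwrite("pics/pre.png",np.hstack([cv2.resize(x[:,:,::-1],(400,300)) for x in(a,b)]))
E
```

```text
0.011879660190216015 58.68011341059173 10.35 [ 37.  67. -74. 140. 140.  50.  -2.]
```

View pics/pre.png

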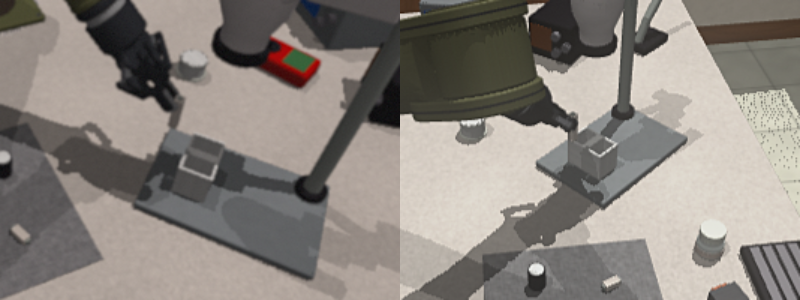

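```bash
cat >> h.py <<'E'
def place(y):
    ctrl.servo_line(hol(-.009,y,.148),feed=.12); hit=ctrl.servo_line(hol(-.009,y,.089),feed=.07,stop_force=4)
    o=ctrl.get_obs(); print("hit",hit,"z",o["position"][2],np.round(o["ft_force"],1),"t",o["clock"]); return hit
def snap(n):
    a=ctrl.camera("scene")[170:320,350:550]; b=ctrl.camera("side")[130:280,280:480]
    cv2.imwrite(n,np.hstack([cv2.resize(x[:,:,::-1],(400,300),interpolation=cv2.INTER_CUBIC) for x in(a,b)]))
E
python3 - <<'E'
from h import *
place(.024)
m=ctrl.camera_model("scene"); print(proj(m,[hol(-.005,.024,.045),hol(0,.022,.073)]))
snap("pics/pl1.png")
E
```

```text
hit False z 0.08950798479841991 [-0.1 -0.5 -0.3] t 12.0583
[[433.65197466 232.61246847]
 [438.17194463 226.29342625]]
```

View pics/pl1.png

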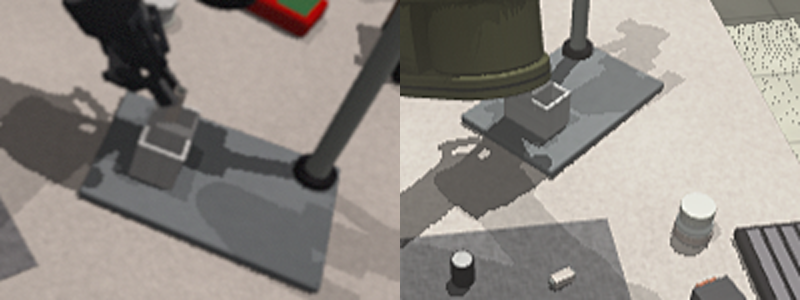

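The fingertips sit at the left well's mouth with no contact force, so I release.

```bash
cat >> h.py <<'E'
def leave(y):
    ctrl.grip(.026); ctrl.dwell(.3); ctrl.servo_line(hol(-.009,y,.135),feed=.1); ctrl.servo_line(hol(-.06,0,.148),feed=.15); ctrl.reach([.5,-.03,.22],PR)
E
python3 - <<'E'
from h import *
leave(.024)
snap("pics/rel1.png")
print([(np.round(rz(-YAW)@(np.array(d["location"])-H),3),d["conf"]) for c in("scene","side") for d in ctrl.pinpoint(c,"resistor_a_mid")])
print(ctrl.get_obs()["clock"])
E
```

```text
[(array([-0.429, -0.076,  0.004]), 0.54), (array([-0.55 , -0.267,  0.005]), 0.43), (array([-0.006,  0.02 ,  0.048]), 0.38), (array([-0.432, -0.078,  0.007]), 0.68), (array([-0.55 , -0.261,  0.008]), 0.6), (array([-0.006,  0.021,  0.05 ]), 0.43)]
14.7917
```

View pics/rel1.png

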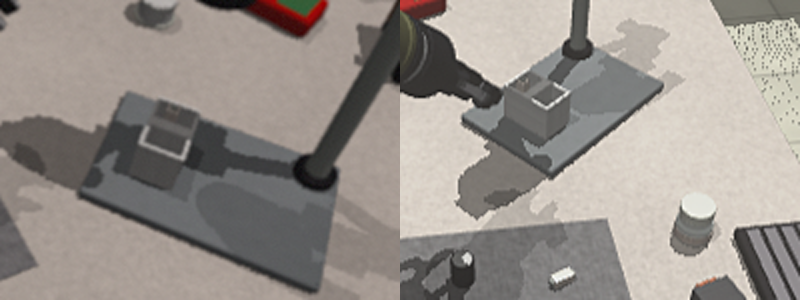

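Resistor A stands in the left well: pinpointed at holder (-6, 20) mm, mid 34 mm up. Next is B.

```bash
python3 - <<'E'
from h import *
p=np.load("bars.npy")[1]
pick(p)
if ctrl.get_obs()["opening"]>.008:
    ctrl.reach([.5,-.03,.22],PR); ctrl.servo_line(hol(-.06,0,.148),feed=.15)
    if not place(-.024):
        snap("pics/pl2.png"); leave(-.024)
snap("pics/rel2.png")
for n in("resistor_a_mid","short_resistor","capacitor"):
    print(n,[(np.round(d["location"] if n[0]!="r" else rz(-YAW)@(np.array(d["location"])-H),3),round(d["conf"],2)) for c in("scene","side") for d in ctrl.pinpoint(c,n)])
print(ctrl.get_obs()["clock"])
E
```

```text
hit False [ 0.00061873 -0.00010917  0.00112734]
open 0.011849530519238469 gf 58.969226862100186
lifted 0.011529684903126922 58.52898186465609 t 19.4417
hit False z 0.08954714575569954 [-0.2 -0.5 -0.4] t 23.9667
resistor_a_mid [(array([-0.552, -0.265,  0.008]), 0.69), (array([-0.433, -0.075,  0.003]), 0.62), (array([-0.006,  0.022,  0.048]), 0.52), (array([-0.553, -0.261,  0.008]), 0.76), (array([-0.432, -0.078,  0.008]), 0.64), (array([-0.006,  0.022,  0.05 ]), 0.43)]
short_resistor [(array([ 0.576, -0.148,  0.002]), 0.44), (array([ 0.574, -0.144,  0.003]), 0.59)]
capacitor [(array([ 0.452, -0.132,  0.006]), 0.59), (array([ 0.455, -0.125,  0.   ]), 0.67)]
26.9
```

View pics/rel2.png

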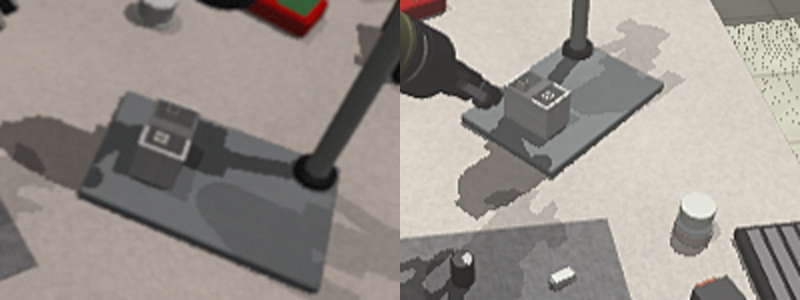

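Both wells now show an upright bar with its end face up (left crop, right well at (160,138) and left well at (175,107)). The short resistor and capacitor have not moved, so I hand it in.

```bash
python3 -c "
from cell import ctrl
print(ctrl.job_done())"
```

```text
the job is handed in; nothing more can be done
None
```

Job handed in at about 27 s of the 58 s allowed: the final pictures show both long resistors on end, one in each well. The short resistor and capacitor have not moved, and I felt no contact while lowering the bars under the microscope; the judge's verdict was not reported back.

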